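# Carry the stuffing nozzles over to the storage rack in their working order

## Robot

A 6-joint arm with a two-finger parallel gripper is mounted at the origin on the work surface. World frame = base frame: x ahead of the robot, y to its left, z up, the work surface at z = 0. Lengths are in m, angles in rad, forces in N, time in s.
With the tool pointing down it reaches from about 0.35 to 0.975 m from the base axis. Payload 4.9 kg.
Tool frame: the origin (TCP) lies at the very end of the fingers, on their centre line; the grasp point (between the pads) lies manip.grip_point_offset behind it (manip.grip_point_offset is the distance from the TCP to the grasp point, in m); z points along the fingers, y is the direction in which the jaws open and shut (so a half turn about z gives the same grasp; the last joint's range is limited). The gripper opens to 85 mm and grips with 20 to 120 N. Pads are 22 mm wide; open, the fingers measure 114 mm over their backs; the gripper's body (76 mm by 85 mm) begins 54 mm behind the grasp point. The pads swing forward as they close: fully open they stand 13 mm farther back than shut.
Start: joints at [1.056, 0.053, 1.613, -0, 1.476, -0.119], TCP at [0.241, 0.577, 0.231] pointing down, gripper open.
Joint ranges: [-3.01, 3.01], [-1.01, 2.22], [0.06, 2.58], [-1.02, 4.17], [0.09, 2.62], [-3.14, 3.14]. Speed limits (rad/s): [2.57, 2.57, 3.14, 3.14, 3.14, 3.14].

## Interface

Orientations are given as a unit quaternion [w, x, y, z].
In Python, from plant import status, grab_frame, camera_params, ticket, boxes_of, outline_of, manip gives the robot as it stands. The module is installed in compiled form; this text tells all that it offers.
- The arm moves only by the tool play_rows, never from a script. Its argument "deltas" is a list of rows, each a list of 2 entries, a list of its own where there are three numbers: the shift along the world's x, y, z in m, then the turn about the world's z in rad. A call has 1 to 5 rows; each row is the pose to reach, as a shift and turn from the pose commanded when the call began; what a row does not reach only later rows make up. A row lasts 1/8 s, in which the tool goes at most 62.5 mm and 10.7 degrees, less where a joint would pass 70% of its speed; a pose out of reach is approached as far as the arm can. A call with a gripper value outside its range is refused whole. "grip" is the opening, from -1 (shut) to 1 (fully open), set as the call begins (left out, the last holds). The fingers move at their own pace and stop on an object; the grip force is fixed at half the most. Time passes only in rows, so rows that repeat a pose let the fingers close. It gives the time, the measured TCP pose, the force and the opening at its end, in the units of the state.
- status.state(): the state, without advancing time (a new reading comes with each control period).
- grab_frame(name): name is "side" or "top"; returns (picture, depth): 480x640x3 uint8, blue, green, red; 480x640 float32, m along the optical axis (not along the pixel's ray), 0 where there is no reading.
- camera_params(name): a dict with "mtx" (3x3 intrinsics, pixels), "distortion" ([k1, k2, p1, p2, k3] as OpenCV has them; the pictures are not rectified), "world_from_camera" (4x4, takes a point from camera to world coordinates). Camera axes: x right, y up, looking along -z (the intrinsics and any distortion apply to the point x, -y, -z); pixel columns grow to the right and rows downward; lengths in m; the calibration is good to about 2 mm. A picture is of the moment at which its call begins. camera_params takes no time and is no camera call.
- ticket.job_done(): hands the job in, once; it reports no verdict.
Trained networks look in the newest picture that a camera, given by its name, has taken for a name from the list of things; names that differ only in an ending like _2 or _b are one class to them, and where a whole thing is asked for, a point or a joint stands for the part that bears it (a point fixed in the world has none). Each returns a list of dicts, best first, with "confidence" (0 to 1); they miss things now and then, are a little off and sometimes report something else, mostly with a low value. They report only what shows in the picture. A call takes as long as a camera call. They do not tell look-alikes from the thing itself.
- boxes_of(camera, name): "box" ([left, top, right, bottom] in pixels, round what is visible of it).
- outline_of(camera, name): "region" (480x640 bool, what is visible of it) and "box" ([left, top, right, bottom] in pixels, round what is visible of it).
The state is a dict: "time": time; "joint_pos": joint angles; "joint_vel": joint speeds; "joint_efforts": joint torques, N m; "tool_pos": TCP position; "tool_rot": TCP orientation; "contact_force": force on the tool from outside, world axes, zero at the start; "ft_torque": the same for the moment, N m; "gripper_width": opening from 0.0 (shut) to 1.0 (fully open).
Only numpy, scipy, OpenCV 4.12 (cv2) and the standard library are available. Lean on these libraries where they do the work, as an engineer would, in place of code of your own. Each camera call takes 0.05 s, during which the arm holds its last target.

## Task

The four stainless stuffing nozzles stand on the drying rack in the order in which today's batches will use them, first batch next to that rack's handle. Move them all to the white storage rack, one standing upright on its flange down in each pocket, in the same order counted from the handle: the nozzle nearest the drying rack's handle goes in the pocket nearest the storage rack's handle, and so on (the two handles are at opposite ends). Do not tip any of them over, and let go of them all at the end.

Things in the scene. Friction and masses are not known exactly. Their poses are not given: they have to be found in the camera images.
- slim_center (a point): Stainless stuffing nozzle, the slimmest and tallest of four: a round flange 56 mm across and 6 mm thick at the bottom (alike on all four), a short cone up to 26 mm above the underside, then a straight round tube 16 mm across up to the open (black) mouth at the top; 110 mm tall in all. The point is on its axis half-way up, 55 mm above its underside and below its top; z is the axis, pointing up. Loose, about 0.16 kg; it stands on its flange on a drip dish at the start.
- medium_center (a point): Stainless stuffing nozzle, the second slimmest of four: a round flange 56 mm across and 6 mm thick at the bottom (alike on all four), a short cone up to 26 mm above the underside, then a straight round tube 24 mm across up to the open (black) mouth at the top; 100 mm tall in all. The point is on its axis half-way up, 50 mm above its underside and below its top; z is the axis, pointing up. Loose, about 0.16 kg; it stands on its flange on a drip dish at the start.
- wide_center (a point): Stainless stuffing nozzle, the second widest of four: a round flange 56 mm across and 6 mm thick at the bottom (alike on all four), a short cone up to 26 mm above the underside, then a straight round tube 32 mm across up to the open (black) mouth at the top; 90 mm tall in all. The point is on its axis half-way up, 45 mm above its underside and below its top; z is the axis, pointing up. Loose, about 0.16 kg; it stands on its flange on a drip dish at the start.
- widest_center (a point): Stainless stuffing nozzle, the widest and shortest of four: a round flange 56 mm across and 6 mm thick at the bottom (alike on all four), a short cone up to 26 mm above the underside, then a straight round tube 40 mm across up to the open (black) mouth at the top; 80 mm tall in all. The point is on its axis half-way up, 40 mm above its underside and below its top; z is the axis, pointing up. Loose, about 0.16 kg; it stands on its flange on a drip dish at the start.
- dish_slim: Grey round drip dish, 80 mm across, 10 mm high, fixed on the drying rack: the one of the four alike dishes in which the slim (16 mm tube) nozzle stands at the start. It never moves, so it still shows that nozzle's place in the row afterwards. Origin at the centre of its underside; its floor is 4 mm above that and 68 mm wide inside.
- dish_medium: Grey round drip dish, 80 mm across, 10 mm high, fixed on the drying rack: the one of the four alike dishes in which the medium (24 mm tube) nozzle stands at the start. It never moves, so it still shows that nozzle's place in the row afterwards. Origin at the centre of its underside; its floor is 4 mm above that and 68 mm wide inside.
- dish_wide: Grey round drip dish, 80 mm across, 10 mm high, fixed on the drying rack: the one of the four alike dishes in which the wide (32 mm tube) nozzle stands at the start. It never moves, so it still shows that nozzle's place in the row afterwards. Origin at the centre of its underside; its floor is 4 mm above that and 68 mm wide inside.
- dish_widest: Grey round drip dish, 80 mm across, 10 mm high, fixed on the drying rack: the one of the four alike dishes in which the widest (40 mm tube) nozzle stands at the start. It never moves, so it still shows that nozzle's place in the row afterwards. Origin at the centre of its underside; its floor is 4 mm above that and 68 mm wide inside.
- drain: Drying rack: a flat dark steel frame 100 mm (x) by 400 mm (y), slatted in silver, 13 mm high, fixed, with four grey dishes in a row along its y axis at y = -135, -45, 45 and 135 mm. A steel carrying handle (bent bar of 8 mm rod, 62 mm high) crosses its -y end at y = -193 mm. Origin at the centre of its underside, on the table. It is either the nearer or the farther of the two racks.
- storage: Storage rack: a white plastic block 100 mm (x) by 400 mm (y), 20 mm high, fixed, with four alike round pockets 75 mm across and 8 mm deep (floor 12 mm above the table) in a row along its y axis at x = 0, y = -135, -45, 45 and 135 mm. A steel carrying handle (bent bar of 8 mm rod, 62 mm high) crosses its +y end at y = +193 mm, the opposite end from the drying rack's handle. Origin at the centre of its underside, on the table.
There are look-alikes about, which are no part of the job. Leave any yellow look-alike of the part that bears medium_center alone.

How it is judged:
By the outcome, as a careful person would: the job done as asked, in the order asked, and still so for the second after the job is handed in, with the robot touching nothing.
It also fails if it takes over 99 s, if anything falls off the work surface, if the arm or the gripper's body presses on something with over 40 N, if the wrist force passes 120 N, or if a joint passes its speed limit or range.

## Working session

There is one attempt and no reset: what is moved stays moved. The work goes in short steps, Python scripts to look and compute and a tool call to move; the robot and the scene stay as the last step left them, time stands still between calls to the robot, and variables do not carry over. Pictures are saved under pics/ and viewed, and the job is handed in when it is done.

Besides the shell and the picture viewer there is one more tool, called after "Emit:" by a JSON object that holds its "method" and its "body". play_rows: Moves the arm, as the interface text tells. Its arguments: {"type":"object","properties":{"deltas":{"type":"array"},"grip":{"type":"number"}},"required":["deltas"]}

```bash
mkdir -p pics
python3 - <<'E'
from plant import status, grab_frame, camera_params, manip
import cv2
print(status.state()); print(manip.grip_point_offset)
for n in("side","top"):
    im,d=grab_frame(n); cv2.imwrite(f"pics/{n}0.png",im); print(n,camera_params(n))
E
```

```text
{'time': 0.0, 'joint_pos': array([ 1.05599861e+00,  5.33639436e-02,  1.61429468e+00,  3.06587131e-05,
        1.47600932e+00, -1.19017547e-01]), 'joint_vel': array([-9.00906846e-04, -2.33344368e-05, -8.08916977e-04, -1.16531057e-04,
       -9.57495186e-04,  2.30560408e-03]), 'joint_efforts': array([ 6.22203679e-04, -3.93687272e+01, -3.70177925e+01, -5.46103945e-05,
        7.02900157e-03,  8.45989007e-06]), 'tool_pos': array([0.24064701, 0.57613644, 0.23005823]), 'tool_rot': array([-3.37860621e-04,  1.96602365e-01,  9.80482755e-01, -9.81220284e-04]), 'contact_force': array([ 0.69344967, -0.47690708, -0.0407681 ]), 'ft_torque': array([-0.00434349,  0.06644489, -0.00324659]), 'gripper_width': 1.0010758179312034}
0.0187
side {'mtx': array([[458.04299427,   0.        , 312.60623284],
       [  0.        , 458.04299427, 248.8596946 ],
       [  0.        ,   0.        ,   1.        ]]), 'distortion': array([0.01770218, 0.        , 0.        , 0.        , 0.        ]), 'world_from_camera': array([[ 0.91271037,  0.25485486, -0.31938813,  0.26751957],
       [-0.40842649,  0.59225938, -0.69456219, -0.46978653],
       [ 0.01214807,  0.76438069,  0.64465075,  0.51221826],
       [ 0.        ,  0.        ,  0.        ,  1.        ]])}
top {'mtx': array([[618.49706795,   0.        , 321.90880061],
       [  0.        , 618.49706795, 240.57048852],
       [  0.        ,   0.        ,   1.        ]]), 'distortion': array([0.05225399, 0.        , 0.        , 0.        , 0.        ]), 'world_from_camera': array([[ 1.92673784e-02,  9.83444574e-01, -1.80181960e-01,
         3.62985723e-01],
       [-9.99652934e-01,  1.57104923e-02, -2.11469170e-02,
         8.40240104e-04],
       [-1.79660735e-02,  1.80526871e-01,  9.83405953e-01,
         9.26087883e-01],
       [ 0.00000000e+00,  0.00000000e+00,  0.00000000e+00,
         1.00000000e+00]])}
```

View pics/side0.png

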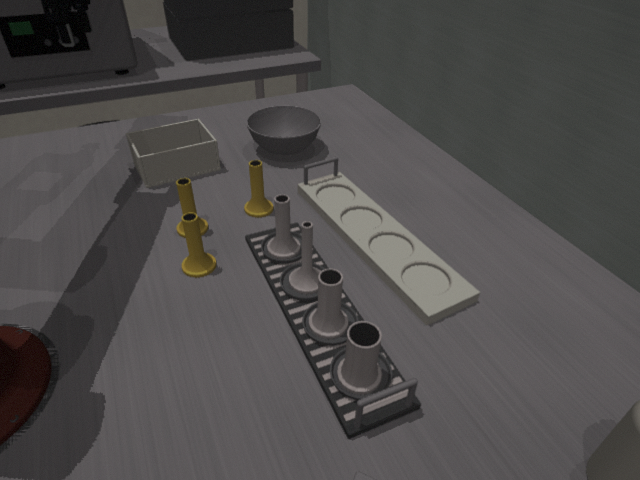

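View pics/top0.png

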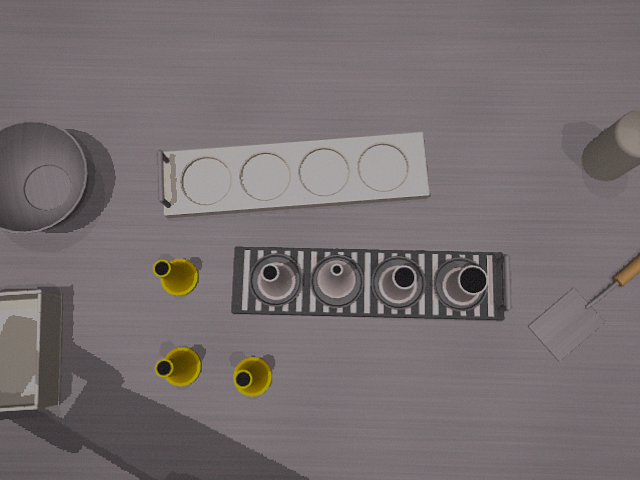

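The top view shows the drying rack's handle at right (507,283) and the nozzles from it running widest (465,285), wide (400,280), slim (336,280), medium (273,278). The storage rack's handle is at left (168,178), with pockets at x≈207, 265, 324 and 383. The yellow nozzles are look-alikes. Next I'll measure positions.

```bash
cat > h.py <<'E'
import numpy as np, cv2
from scipy.optimize import least_squares
from plant import *
def cloud(name,d):
    p=camera_params(name); h,w=d.shape
    u,v=np.meshgrid(np.arange(w),np.arange(h))
    n=cv2.undistortPoints(np.stack([u,v],-1).reshape(-1,1,2).astype(np.float64),p["mtx"],p["distortion"]).reshape(h,w,2)
    P=np.stack([n[...,0]*d,-n[...,1]*d,-d],-1); T=p["world_from_camera"]
    W=P@T[:3,:3].T+T[:3,3]; W[d<=0]=np.nan
    return W
def ray(name,uv,z):
    p=camera_params(name);n=cv2.undistortPoints(np.array(uv,float).reshape(-1,1,2),p["mtx"],p["distortion"]).reshape(-1,2)
    T=p["world_from_camera"];D=np.c_[n[:,0],-n[:,1],-np.ones(len(n))]@T[:3,:3].T
    return T[:3,3]+D*((z-T[2,3])/D[:,2])[:,None]
def circ(P,r):
    f=lambda c:np.hypot(P[:,0]-c[0],P[:,1]-c[1])-r
    return least_squares(f,P[:,:2].mean(0),loss="soft_l1",f_scale=.002)
E
python3 - <<'E'
from h import *
R=dict(slim=.008,medium=.012,wide=.016,widest=.02)
H=dict(slim=.11,medium=.1,wide=.09,widest=.08)
for cam in("side","top"):
    im,d=grab_frame(cam);W=cloud(cam,d)
    np.save(f"{cam}.npy",W); cv2.imwrite(f"pics/{cam}1.png",im)
    for n in R:
        for o in outline_of(cam,n+"_center")[:3]:
            m=o["region"]; hsv=cv2.cvtColor(im,cv2.COLOR_BGR2HSV)[m]
            P=W[m];P=P[~np.isnan(P[:,0])]
            top=np.percentile(P[:,2],98); base=top-H[n]
            s=P[(P[:,2]>base+.03)&(P[:,2]<top-.004)]
            fl=P[P[:,2]<base+.012]
            c=circ(s,R[n]) if len(s)>5 else None
            print(cam,n,round(o["confidence"],2),[round(float(x)) for x in o["box"]],"S",int(np.median(hsv[:,1])),"top %.4f"%top, len(s), c and (c.x.round(4),np.abs(c.fun).mean().round(4)),"lowz",np.percentile(P[:,2],2).round(4))
    for n in("storage","drain"):
        for o in outline_of(cam,n)[:2]:
            P=W[o["region"]];P=P[~np.isnan(P[:,0])]
            print(cam,n,o["confidence"],o["box"],np.percentile(P[:,2],[2,25,50,75,98]).round(4),P.mean(0).round(3))
E
```

```text
side slim 0.86 [289, 224, 317, 294] S 18 top 0.1272 422 (array([ 0.4729, -0.0016]), np.float64(0.0005)) lowz 0.0184
side slim 0.32 [243, 222, 420, 440] S 11 top 0.0610 6131 (array([ 0.444 , -0.1492]), np.float64(0.0985)) lowz 0.0035
side medium 0.95 [267, 194, 300, 258] S 19 top 0.1176 481 (array([0.4689, 0.0865]), np.float64(0.0006)) lowz 0.02
side medium 0.85 [246, 161, 274, 217] S 153 top 0.1007 384 (array([0.4748, 0.2345]), np.float64(0.0008)) lowz 0.0007
side medium 0.84 [174, 179, 209, 235] S 156 top 0.1005 386 (array([0.3421, 0.2017]), np.float64(0.0049)) lowz 0.0003
side wide 0.73 [313, 270, 345, 339] S 19 top 0.1080 691 (array([ 0.4669, -0.0913]), np.float64(0.0004)) lowz 0.0194
side widest 0.57 [336, 323, 381, 394] S 19 top 0.0982 809 (array([ 0.4658, -0.184 ]), np.float64(0.0005)) lowz 0.0167
side storage 0.57 [299.3, 155.6, 480.6, 323.1] [0.0041 0.0121 0.0179 0.02   0.022 ] [0.632 0.03  0.016]
side drain 0.74 [243.1, 220.3, 420.5, 439.0] [0.0031 0.0109 0.0119 0.0128 0.061 ] [ 0.452 -0.129  0.016]
top slim 0.97 [318, 259, 354, 298] S 25 top 0.1287 77 (array([ 0.472 , -0.00
[... 230 characters left out ...]
2345]), np.float64(0.0004)) lowz -0.0004
top medium 0.63 [256, 262, 298, 296] S 25 top 0.1191 126 (array([0.468 , 0.0871]), np.float64(0.0003)) lowz 0.0213
top wide 0.67 [378, 265, 418, 305] S 24 top 0.1101 207 (array([ 0.4662, -0.091 ]), np.float64(0.0018)) lowz 0.0171
top widest 0.62 [443, 265, 484, 306] S 26 top 0.1002 303 (array([ 0.4655, -0.1843]), np.float64(0.0022)) lowz 0.0216
top storage 0.68 [159.2, 131.2, 435.2, 219.0] [0.0074 0.0125 0.0179 0.0204 0.0253] [0.63  0.067 0.017]
top storage 0.18 [317.2, 256.0, 354.7, 299.1] [0.0183 0.0245 0.029  0.0385 0.1286] [ 0.47  -0.001  0.043]
top drain 0.68 [231.0, 249.1, 510.4, 322.4] [0.0018 0.0113 0.0126 0.0139 0.0612] [ 0.466 -0.055  0.014]
```

Run:
```python
from h import *
for cam in("side","top"):
    W=np.load(cam+".npy");Z=W[...,2]
    a=np.nan_to_num(np.clip((Z+.01)/.13*255,0,255)).astype(np.uint8)
    cv2.imwrite(f"pics/{cam}z.png",a)
W=np.load("top.npy")
for u,v in[(207,180),(265,176),(324,172),(383,167),(236,178),(294,174),(410,167),(350,230),(350,345)]:
    print((u,v),W[v-2:v+3,u-2:u+3].reshape(-1,3).mean(0).round(4))
W=np.load("side.npy")
for u,v in[(336,195),(361,218),(390,246),(427,281),(409,262),(376,231),(500,350)]:
    print((u,v),W[v-2:v+3,u-2:u+3].reshape(-1,3).mean(0).round(4))
```

```text
(207, 180) [0.6219 0.1983 0.0125]
(265, 176) [0.6297 0.1097 0.0121]
(324, 172) [0.6373 0.0193 0.0122]
(383, 167) [nan nan nan]
(236, 178) [0.6234 0.1527 0.0204]
(294, 174) [nan nan nan]
(410, 167) [ 0.6445 -0.111   0.0202]
(350, 230) [ 0.5498 -0.0218 -0.    ]
(350, 345) [ 0.3769 -0.0236  0.0005]
(336, 195) [0.625  0.2012 0.012 ]
(361, 218) [0.6336 0.1147 0.0118]
(390, 246) [0.64   0.0235 0.0122]
(427, 281) [ 0.6485 -0.0729  0.0117]
(409, 262) [ 0.6417 -0.0305  0.0193]
(376, 231) [0.6335 0.0613 0.0197]
(500, 350) [ 0.671  -0.2172 -0.0008]
```

Run:
```python
from h import *
g=[]
for cam in("side","top"):
    W=np.load(cam+".npy");Z=W[...,2]
    hole=(Z<.0175)&(Z>.009)
    # inside storage: seed predicted centres
    v,u=np.nonzero(hole); Q=ray(cam,np.c_[u,v],.02)
    C=[]
    for c0 in[(.622,.2),(.631,.112),(.639,.022),(.647,-.068)]:
        c=np.array(c0)
        for _ in range(15):
            s=Q[np.hypot(*(Q[:,:2]-c).T)<.041][:,:2]; c=(s.min(0)+s.max(0))/4+s.mean(0)/2
        C.append(c); print(cam,c.round(4),len(s),(s.max(0)-s.min(0)).round(3))
    C=np.array(C); k=np.array([1.5,.5,-.5,-1.5])*.09
    ang=np.arctan2(*( (C*k[:,None]).sum(0)[[0]][0], (C*k[:,None]).sum(0)[1]))
    m=C.mean(0); print("mean",m.round(4),"ang",ang,"fit",(m+k[:,None]*[np.sin(ang),np.cos(ang)]).round(4))
from plant import status
print(status.state()["time"])
```

```text
side [0.6208 0.1961] 616 [0.076 0.073]
side [0.6283 0.1071] 763 [0.074 0.075]
side [0.636  0.0171] 957 [0.073 0.074]
side [ 0.6443 -0.0727] 1214 [0.074 0.073]
mean [0.6324 0.0619] ang -0.08663647710642527 fit [[ 0.6207  0.1964]
 [ 0.6285  0.1067]
 [ 0.6362  0.0171]
 [ 0.644  -0.0726]]
top [0.62   0.1985] 1784 [0.077 0.079]
top [0.6284 0.1089] 1782 [0.076 0.078]
top [0.6368 0.021 ] 1782 [0.077 0.078]
top [ 0.6437 -0.0703] 1833 [0.077 0.077]
mean [0.6322 0.0645] ang -0.08892958886725791 fit [[ 0.6202  0.199 ]
 [ 0.6282  0.1094]
 [ 0.6362  0.0197]
 [ 0.6442 -0.0699]]
0.8
```

View pics/topz.png

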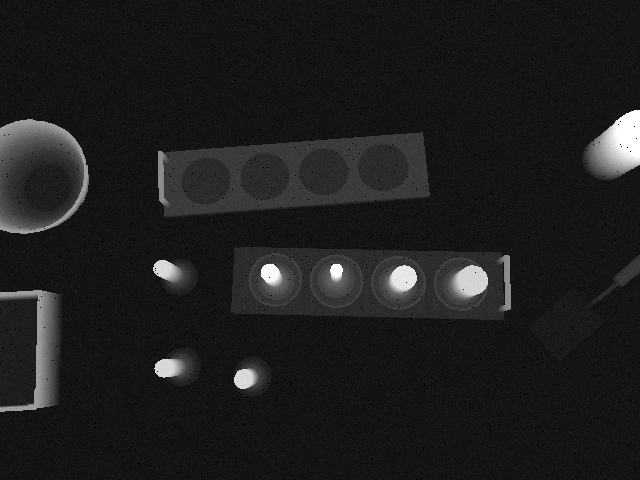

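Both views agree within about 2.5 mm. Pockets counted from the storage handle:
- P1 (.6205,.198)
- P2 (.628,.108)
- P3 (.636,.018)
- P4 (.644,-.071)

The order is widest→P1, wide→P2, slim→P3, medium→P4. I start with medium at (.4685,.087), jaws along world x.

Emit:
{"method": "play_rows", "body": {"deltas": [[[0.025, -0.055, 0], -0.17], [[0.05, -0.11, 0], -0.34], [[0.075, -0.165, 0], -0.51], [[0.1, -0.22, 0], -0.68], [[0.12, -0.27, 0], -0.84]], "grip": 1}}

```text
time: 1.42
tool_pos: [0.3616, 0.3049, 0.2316]
tool_rot: [0.0, 0.582, 0.814, 0.0]
contact_force: [1.0, 0.7, 0.7]
gripper_width: 1.001
```

Emit:
{"method": "play_rows", "body": {"deltas": [[[0.025, -0.05, 0], -0.15], [[0.05, -0.1, 0], -0.335], [[0.075, -0.15, 0], -0.335], [[0.1, -0.205, 0], -0.335], [[0.1075, -0.22, 0], -0.335]]}}

```text
time: 2.05
tool_pos: [0.4693, 0.0841, 0.2315]
tool_rot: [0.0, 0.709, 0.706, 0.0]
contact_force: [0.3, 0.2, 0.5]
gripper_width: 0.997
```

Emit:
{"method": "play_rows", "body": {"deltas": [[[0, 0, 0], 0], [[0, 0, 0], 0]]}}

```text
time: 2.3
tool_pos: [0.468, 0.0879, 0.2312]
tool_rot: [-0.0, 0.707, 0.708, 0.0]
contact_force: [-0.1, -0.3, 0.7]
gripper_width: 1.0
```

Emit:
{"method": "play_rows", "body": {"deltas": [[[0, 0, -0.05], 0], [[0, 0, -0.1], 0], [[0, 0, -0.14], 0], [[0, 0, -0.168], 0], [[0, 0, -0.168], 0]]}}

```text
time: 2.92
tool_pos: [0.4657, 0.088, 0.0608]
tool_rot: [-0.002, 0.706, 0.708, -0.002]
contact_force: [-0.5, -0.1, 1.1]
gripper_width: 1.0
```

Emit:
{"method": "play_rows", "body": {"deltas": [[[0, 0, 0], 0], [[0, 0, 0], 0], [[0, 0, 0], 0], [[0, 0, 0], 0], [[0, 0, 0], 0]], "grip": -1}}

```text
time: 3.55
tool_pos: [0.4692, 0.0867, 0.0644]
tool_rot: [0.0, 0.707, 0.707, 0.001]
contact_force: [-0.2, 0.3, 5.4]
gripper_width: 0.266
```

Emit:
{"method": "play_rows", "body": {"deltas": [[[0, 0, 0], 0], [[0, 0, 0.01], 0], [[0, 0, 0.05], 0], [[0, 0, 0.1], 0], [[0, 0, 0.15], 0]]}}

```text
time: 4.18
tool_pos: [0.4678, 0.0866, 0.2143]
tool_rot: [-0.0, 0.707, 0.707, -0.0]
contact_force: [-0.1, 0.3, -1.9]
gripper_width: 0.266
```

Emit:
{"method": "play_rows", "body": {"deltas": [[[0, 0, 0.01], 0], [[0, 0, 0.01], 0], [[0, 0, 0.01], 0]]}}

```text
time: 4.55
tool_pos: [0.4671, 0.0866, 0.2205]
tool_rot: [-0.002, 0.707, 0.707, -0.002]
contact_force: [-0.3, 0.4, -1.9]
gripper_width: 0.266
```

```bash
cat > chk.py <<'E'
import sys
from h import *
tag=sys.argv[1]; a,_=grab_frame("side"); cv2.imwrite(f"pics/s_{tag}.png",a)
s=status.state();print(s["time"],s["tool_pos"].round(4),s["gripper_width"],s["contact_force"].round(1))
E
python3 chk.py m1
```

```text
4.6 [0.4671 0.0866 0.2205] 0.26709818314876593 [ 1.   0.9 -1.8]
```

View pics/s_m1.png

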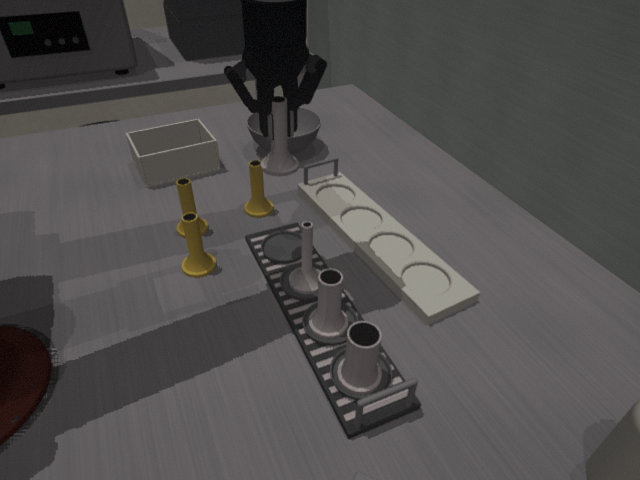

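The nozzle hangs upright in the jaws (280,140) and its dish is empty (285,245). On to P4.

Emit:
{"method": "play_rows", "body": {"deltas": [[[0.04, -0.035, 0], 0], [[0.08, -0.072, 0], 0], [[0.12, -0.108, 0], 0], [[0.155, -0.14, 0], 0], [[0.1755, -0.158, 0], 0]]}}

```text
time: 5.22
tool_pos: [0.6443, -0.073, 0.2203]
tool_rot: [-0.002, 0.708, 0.707, -0.001]
contact_force: [-0.2, -0.6, -1.8]
gripper_width: 0.267
```

Emit:
{"method": "play_rows", "body": {"deltas": [[[0, 0, 0], 0], [[0, 0, -0.05], 0], [[0, 0, -0.1], 0], [[0, 0, -0.14], 0], [[0, 0, -0.145], 0]]}}

```text
time: 5.85
tool_pos: [0.6396, -0.0697, 0.0728]
tool_rot: [-0.004, 0.707, 0.707, -0.003]
contact_force: [-0.2, -0.3, -0.8]
gripper_width: 0.26
```

Emit:
{"method": "play_rows", "body": {"deltas": [[[0, 0, 0], 0], [[0, 0, 0], 0], [[0, 0, 0], 0]]}}

```text
time: 6.22
tool_pos: [0.6453, -0.0716, 0.0807]
tool_rot: [0.002, 0.707, 0.707, 0.001]
contact_force: [-0.7, -0.4, -1.3]
gripper_width: 0.264
```

Emit:
{"method": "play_rows", "body": {"deltas": [[[0, 0, -0.006], 0], [[0, 0, -0.012], 0], [[0, 0, -0.016], 0], [[0, 0, -0.016], 0], [[0, 0, -0.016], 0]]}}

```text
time: 6.85
tool_pos: [0.644, -0.0714, 0.0623]
tool_rot: [-0.0, 0.707, 0.707, 0.0]
contact_force: [-0.3, 0.0, -1.5]
gripper_width: 0.265
```

Emit:
{"method": "play_rows", "body": {"deltas": [[[0, 0, 0], 0], [[0, 0, 0], 0], [[0, 0, 0], 0]]}}

```text
time: 7.22
tool_pos: [0.644, -0.0713, 0.0624]
tool_rot: [0.0, 0.707, 0.707, 0.0]
contact_force: [-0.1, -1.3, -1.5]
gripper_width: 0.269
```

Emit:
{"method": "play_rows", "body": {"deltas": [[[0, 0, -0.003], 0], [[0, 0, -0.003], 0], [[0, 0, -0.003], 0]]}}

```text
time: 7.6
tool_pos: [0.6442, -0.0714, 0.0595]
tool_rot: [0.0, 0.707, 0.707, 0.0]
contact_force: [0.1, -0.0, -0.7]
gripper_width: 0.264
```

Emit:
{"method": "play_rows", "body": {"deltas": [[[0, 0, -0.001], 0], [[0, 0, -0.001], 0], [[0, 0, -0.001], 0]]}}

```text
time: 7.98
tool_pos: [0.6442, -0.0714, 0.0594]
tool_rot: [0.0, 0.707, 0.707, 0.0]
contact_force: [-1.6, 0.7, 5.2]
gripper_width: 0.267
```

Emit:
{"method": "play_rows", "body": {"deltas": [[[0, 0, 0], 0], [[0, 0, 0], 0], [[0, 0, 0], 0], [[0, 0, 0], 0], [[0, 0, 0.01], 0]], "grip": 1}}

```text
time: 8.6
tool_pos: [0.6431, -0.0711, 0.0675]
tool_rot: [-0.001, 0.707, 0.707, -0.001]
contact_force: [0.5, 0.0, 0.6]
gripper_width: 0.998
```

Emit:
{"method": "play_rows", "body": {"deltas": [[[0, 0, 0.04], 0], [[0, 0, 0.08], 0], [[0, 0, 0.12], 0], [[0, 0, 0.16], 0], [[0, 0, 0.16], 0]]}}

```text
time: 9.22
tool_pos: [0.6464, -0.0719, 0.2346]
tool_rot: [0.004, 0.707, 0.707, 0.003]
contact_force: [-0.2, -0.2, 0.3]
gripper_width: 1.002
```

```bash
python3 chk.py m2
```

```text
9.275 [ 0.6451 -0.0716  0.2315] 0.997002394955001 [ 0.2  0.5 -0.4]
```

View pics/s_m2.png

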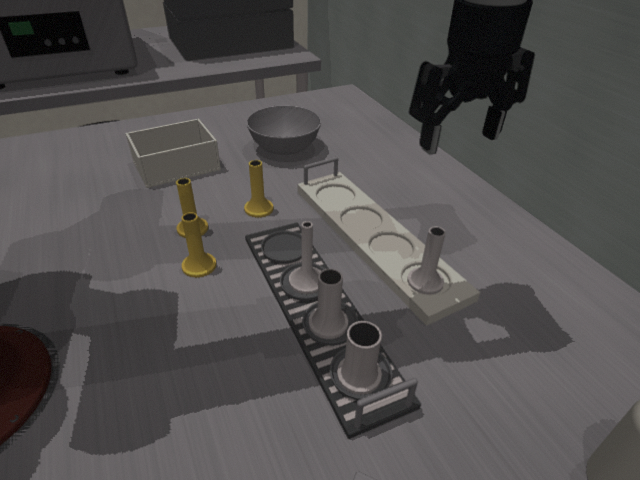

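Medium stands upright in P4 (428,275). Next slim.

Emit:
{"method": "play_rows", "body": {"deltas": [[[-0.05, 0.02, 0], 0], [[-0.1, 0.04, 0], 0], [[-0.145, 0.06, 0], 0], [[-0.1715, 0.07, 0], 0], [[-0.1715, 0.07, 0], 0]]}}

```text
time: 9.9
tool_pos: [0.4708, -0.0007, 0.2268]
tool_rot: [-0.001, 0.707, 0.707, -0.0]
contact_force: [0.5, -0.1, 0.3]
gripper_width: 1.002
```

Emit:
{"method": "play_rows", "body": {"deltas": [[[0, 0, 0], 0], [[0, 0, 0], 0], [[0, 0, 0], 0]]}}

```text
time: 10.28
tool_pos: [0.473, -0.0016, 0.2281]
tool_rot: [-0.0, 0.707, 0.707, -0.0]
contact_force: [0.6, 0.2, -0.3]
gripper_width: 1.002
```

Emit:
{"method": "play_rows", "body": {"deltas": [[[0, 0, -0.05], 0], [[0, 0, -0.1], 0], [[0, 0, -0.14], 0], [[0, 0, -0.158], 0], [[0, 0, -0.158], 0]]}}

```text
time: 10.9
tool_pos: [0.4719, -0.0013, 0.0694]
tool_rot: [-0.001, 0.707, 0.707, -0.001]
contact_force: [0.2, -0.1, -0.0]
gripper_width: 1.0
```

Emit:
{"method": "play_rows", "body": {"deltas": [[[0, 0, 0], 0], [[0, 0, 0], 0], [[0, 0, 0], 0]]}}

```text
time: 11.28
tool_pos: [0.4734, -0.0015, 0.0716]
tool_rot: [0.001, 0.707, 0.707, 0.001]
contact_force: [-0.3, 0.0, 0.4]
gripper_width: 0.999
```

Emit:
{"method": "play_rows", "body": {"deltas": [[[0, 0, 0], 0], [[0, 0, 0], 0], [[0, 0, 0], 0], [[0, 0, 0], 0], [[0, 0, 0], 0]], "grip": -1}}

```text
time: 11.9
tool_pos: [0.4724, -0.0013, 0.0703]
tool_rot: [-0.0, 0.707, 0.707, -0.0]
contact_force: [-0.9, -0.4, 1.2]
gripper_width: 0.169
```

Emit:
{"method": "play_rows", "body": {"deltas": [[[0, 0, 0], 0], [[0, 0, 0], 0]]}}

```text
time: 12.15
tool_pos: [0.4724, -0.0013, 0.0703]
tool_rot: [-0.0, 0.707, 0.707, -0.0]
contact_force: [-0.6, 0.4, 1.3]
gripper_width: 0.166
```

Emit:
{"method": "play_rows", "body": {"deltas": [[[0, 0, 0.01], 0], [[0, 0, 0.05], 0], [[0, 0, 0.1], 0], [[0, 0, 0.14], 0], [[0, 0, 0.155], 0]]}}

```text
time: 12.78
tool_pos: [0.4737, -0.0015, 0.2287]
tool_rot: [0.002, 0.707, 0.707, 0.002]
contact_force: [1.1, -1.0, -2.8]
gripper_width: 0.172
```

Emit:
{"method": "play_rows", "body": {"deltas": [[[0.04, 0.005, 0], 0], [[0.085, 0.01, 0], 0], [[0.13, 0.015, 0], 0], [[0.1635, 0.0195, 0], 0], [[0.1635, 0.0195, 0], 0]]}}

```text
time: 13.4
tool_pos: [0.6365, 0.0184, 0.2225]
tool_rot: [-0.002, 0.707, 0.707, -0.001]
contact_force: [0.0, -0.2, -1.8]
gripper_width: 0.171
```

Emit:
{"method": "play_rows", "body": {"deltas": [[[0, 0, 0], 0], [[0, 0, -0.04], 0], [[0, 0, -0.08], 0], [[0, 0, -0.12], 0], [[0, 0, -0.14], 0]]}}

```text
time: 14.02
tool_pos: [0.6332, 0.0182, 0.0824]
tool_rot: [-0.002, 0.707, 0.707, -0.002]
contact_force: [-0.5, 0.5, -2.0]
gripper_width: 0.169
```

Emit:
{"method": "play_rows", "body": {"deltas": [[[0, 0, -0.006], 0], [[0, 0, -0.012], 0], [[0, 0, -0.016], 0], [[0, 0, -0.016], 0], [[0, 0, -0.016], 0]]}}

```text
time: 14.65
tool_pos: [0.6364, 0.0182, 0.07]
tool_rot: [0.0, 0.707, 0.707, 0.0]
contact_force: [-0.1, -0.3, -2.4]
gripper_width: 0.17
```

Emit:
{"method": "play_rows", "body": {"deltas": [[[0, 0, -0.003], 0], [[0, 0, -0.003], 0], [[0, 0, -0.003], 0]]}}

```text
time: 15.02
tool_pos: [0.6359, 0.0182, 0.0662]
tool_rot: [-0.0, 0.707, 0.707, -0.0]
contact_force: [0.1, 0.6, -1.8]
gripper_width: 0.168
```

Emit:
{"method": "play_rows", "body": {"deltas": [[[0, 0, -0.001], 0], [[0, 0, -0.001], 0], [[0, 0, -0.001], 0]]}}

```text
time: 15.4
tool_pos: [0.636, 0.0182, 0.0653]
tool_rot: [0.0, 0.707, 0.707, 0.0]
contact_force: [0.0, -0.3, -2.1]
gripper_width: 0.171
```

Emit:
{"method": "play_rows", "body": {"deltas": [[[0, 0, -0.001], 0], [[0, 0, -0.001], 0], [[0, 0, -0.001], 0]]}}

```text
time: 15.78
tool_pos: [0.6361, 0.0181, 0.0653]
tool_rot: [0.0, 0.707, 0.707, 0.0]
contact_force: [-4.0, 1.0, 4.9]
gripper_width: 0.172
```

Emit:
{"method": "play_rows", "body": {"deltas": [[[0, 0, 0], 0], [[0, 0, 0], 0], [[0, 0, 0], 0], [[0, 0, 0], 0], [[0, 0, 0.01], 0]], "grip": 1}}

```text
time: 16.4
tool_pos: [0.6351, 0.0182, 0.0735]
tool_rot: [-0.001, 0.707, 0.707, -0.001]
contact_force: [0.4, -1.1, -0.4]
gripper_width: 1.002
```

Emit:
{"method": "play_rows", "body": {"deltas": [[[0, 0, 0.04], 0], [[0, 0, 0.08], 0], [[0, 0, 0.12], 0], [[0, 0, 0.155], 0], [[0, 0, 0.155], 0]]}}

```text
time: 17.02
tool_pos: [0.6382, 0.018, 0.2348]
tool_rot: [0.003, 0.707, 0.707, 0.003]
contact_force: [0.7, 0.0, -0.9]
gripper_width: 1.0
```

```bash
python3 chk.py s2
```

```text
17.075 [0.6369 0.0181 0.2318] 0.9943408572170207 [-0.1  0.7 -0.3]
```

View pics/s_s2.png

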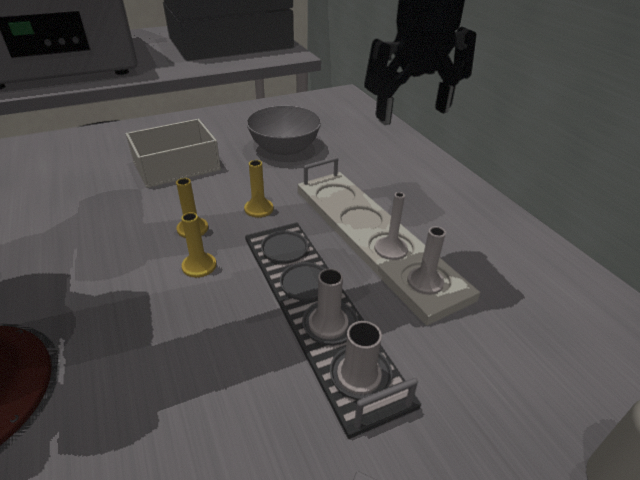

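Slim stands upright in P3 (392,245). Next wide.

Emit:
{"method": "play_rows", "body": {"deltas": [[[-0.04, -0.026, 0], 0], [[-0.085, -0.055, 0], 0], [[-0.13, -0.084, 0], 0], [[-0.1695, -0.109, 0], 0], [[-0.1695, -0.109, 0], 0]]}}

```text
time: 17.7
tool_pos: [0.4639, -0.0916, 0.2272]
tool_rot: [-0.001, 0.708, 0.706, -0.001]
contact_force: [0.7, 0.5, -0.8]
gripper_width: 1.0
```

Emit:
{"method": "play_rows", "body": {"deltas": [[[0, 0, 0], 0], [[0, 0, 0], 0], [[0, 0, 0], 0]]}}

```text
time: 18.08
tool_pos: [0.467, -0.0904, 0.2291]
tool_rot: [-0.0, 0.707, 0.708, -0.0]
contact_force: [-0.0, 0.8, 0.0]
gripper_width: 0.998
```

Emit:
{"method": "play_rows", "body": {"deltas": [[[0, 0, -0.05], 0], [[0, 0, -0.1], 0], [[0, 0, -0.15], 0], [[0, 0, -0.174], 0], [[0, 0, -0.174], 0]]}}

```text
time: 18.7
tool_pos: [0.4648, -0.0898, 0.0529]
tool_rot: [-0.003, 0.707, 0.707, -0.001]
contact_force: [-0.0, 0.2, 0.1]
gripper_width: 1.0
```

Emit:
{"method": "play_rows", "body": {"deltas": [[[0, 0, 0], 0], [[0, 0, 0], 0], [[0, 0, 0], 0]]}}

```text
time: 19.08
tool_pos: [0.4674, -0.0912, 0.0567]
tool_rot: [0.001, 0.707, 0.707, 0.001]
contact_force: [0.0, -0.3, 0.4]
gripper_width: 1.003
```

Emit:
{"method": "play_rows", "body": {"deltas": [[[0, 0, 0], 0], [[0, 0, 0], 0], [[0, 0, 0], 0], [[0, 0, 0], 0], [[0, 0, 0], 0]], "grip": -1}}

```text
time: 19.7
tool_pos: [0.4666, -0.0909, 0.0554]
tool_rot: [0.0, 0.707, 0.707, 0.0]
contact_force: [0.0, -0.7, 2.1]
gripper_width: 0.363
```

Emit:
{"method": "play_rows", "body": {"deltas": [[[0, 0, 0], 0], [[0, 0, 0], 0]]}}

```text
time: 19.95
tool_pos: [0.4666, -0.0909, 0.0555]
tool_rot: [0.0, 0.707, 0.707, 0.0]
contact_force: [0.1, -0.7, 2.1]
gripper_width: 0.358
```

Emit:
{"method": "play_rows", "body": {"deltas": [[[0, 0, 0.01], 0], [[0, 0, 0.05], 0], [[0, 0, 0.1], 0], [[0, 0, 0.145], 0], [[0, 0, 0.17], 0]]}}

```text
time: 20.58
tool_pos: [0.4672, -0.091, 0.2287]
tool_rot: [0.002, 0.707, 0.707, 0.001]
contact_force: [-0.2, -0.5, -1.0]
gripper_width: 0.36
```

Emit:
{"method": "play_rows", "body": {"deltas": [[[0.03, 0.037, 0], 0], [[0.065, 0.08, 0], 0], [[0.1, 0.124, 0], 0], [[0.135, 0.167, 0], 0], [[0.1615, 0.199, 0], 0]]}}

```text
time: 21.2
tool_pos: [0.6287, 0.1102, 0.2251]
tool_rot: [-0.0, 0.707, 0.708, -0.0]
contact_force: [-0.6, -0.7, -1.8]
gripper_width: 0.361
```

Emit:
{"method": "play_rows", "body": {"deltas": [[[0, 0, 0], 0], [[0, 0, 0], 0], [[0, 0, -0.05], 0], [[0, 0, -0.1], 0], [[0, 0, -0.14], 0]]}}

```text
time: 21.82
tool_pos: [0.6264, 0.1067, 0.0835]
tool_rot: [-0.0, 0.708, 0.707, -0.001]
contact_force: [0.0, -0.5, -2.6]
gripper_width: 0.36
```

Emit:
{"method": "play_rows", "body": {"deltas": [[[0, 0, -0.015], 0], [[0, 0, -0.022], 0], [[0, 0, -0.03], 0], [[0, 0, -0.03], 0], [[0, 0, -0.03], 0]]}}

```text
time: 22.45
tool_pos: [0.6287, 0.1083, 0.0565]
tool_rot: [0.001, 0.707, 0.707, 0.001]
contact_force: [0.2, 0.6, -1.2]
gripper_width: 0.357
```

Emit:
{"method": "play_rows", "body": {"deltas": [[[0, 0, -0.003], 0], [[0, 0, -0.003], 0], [[0, 0, -0.004], 0], [[0, 0, -0.004], 0]]}}

```text
time: 22.95
tool_pos: [0.6279, 0.1082, 0.0512]
tool_rot: [-0.0, 0.707, 0.707, -0.0]
contact_force: [0.0, 0.4, -1.6]
gripper_width: 0.358
```

Emit:
{"method": "play_rows", "body": {"deltas": [[[0, 0, -0.001], 0], [[0, 0, -0.001], 0], [[0, 0, -0.001], 0]]}}

```text
time: 23.32
tool_pos: [0.6281, 0.1082, 0.0505]
tool_rot: [0.0, 0.707, 0.707, 0.0]
contact_force: [-0.6, 0.4, 1.2]
gripper_width: 0.357
```

Contact; release.

Emit:
{"method": "play_rows", "body": {"deltas": [[[0, 0, 0], 0], [[0, 0, 0], 0], [[0, 0, 0], 0], [[0, 0, 0], 0], [[0, 0, 0.01], 0]], "grip": 1}}

```text
time: 23.95
tool_pos: [0.6271, 0.1081, 0.0596]
tool_rot: [-0.001, 0.707, 0.707, -0.001]
contact_force: [0.2, 0.9, 0.3]
gripper_width: 1.001
```

Emit:
{"method": "play_rows", "body": {"deltas": [[[0, 0, 0.04], 0], [[0, 0, 0.08], 0], [[0, 0, 0.12], 0], [[0, 0, 0.165], 0], [[0, 0, 0.17], 0]]}}

```text
time: 24.58
tool_pos: [0.6304, 0.1084, 0.2367]
tool_rot: [0.003, 0.707, 0.707, 0.004]
contact_force: [0.8, -0.8, -0.1]
gripper_width: 0.998
```

```bash
python3 chk.py w2
```

```text
24.625 [0.6295 0.1083 0.2346] 1.0001406295512885 [ 0.2 -0.6  0.1]
```

View pics/s_w2.png

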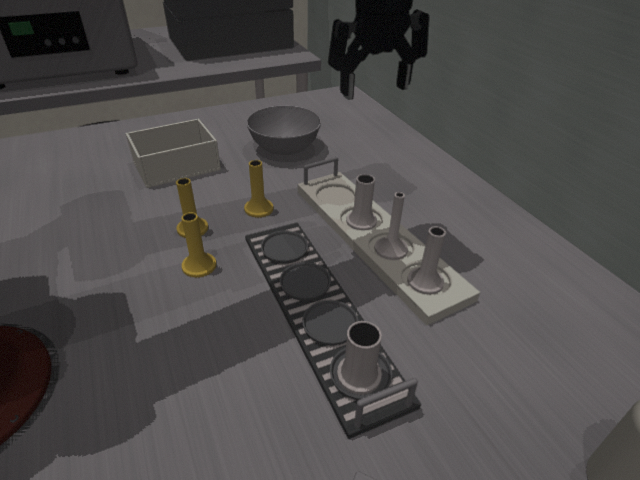

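Wide stands upright in P2 (363,215). Last: widest.

Emit:
{"method": "play_rows", "body": {"deltas": [[[-0.025, -0.046, 0], 0], [[-0.053, -0.096, 0], 0], [[-0.081, -0.146, 0], 0], [[-0.109, -0.196, 0], 0], [[-0.137, -0.246, 0], 0]]}}

```text
time: 25.25
tool_pos: [0.4891, -0.1389, 0.2286]
tool_rot: [-0.001, 0.707, 0.707, -0.0]
contact_force: [-0.2, -0.7, -0.2]
gripper_width: 0.999
```

Emit:
{"method": "play_rows", "body": {"deltas": [[[-0.0255, -0.046, 0], 0], [[-0.0255, -0.046, 0], 0], [[-0.0255, -0.046, 0], 0], [[-0.0255, -0.046, 0], 0]]}}

```text
time: 25.75
tool_pos: [0.4658, -0.1827, 0.2297]
tool_rot: [-0.001, 0.706, 0.708, -0.0]
contact_force: [-0.6, 0.5, 0.7]
gripper_width: 0.998
```

Emit:
{"method": "play_rows", "body": {"deltas": [[[0, 0, -0.05], 0], [[0, 0, -0.1], 0], [[0, 0, -0.15], 0], [[0, 0, -0.178], 0], [[0, 0, -0.178], 0]]}}

```text
time: 26.38
tool_pos: [0.4638, -0.1816, 0.0494]
tool_rot: [-0.003, 0.706, 0.708, -0.001]
contact_force: [0.5, -0.9, 1.8]
gripper_width: 1.003
```

Emit:
{"method": "play_rows", "body": {"deltas": [[[0, 0, 0], 0], [[0, 0, 0], 0], [[0, 0, 0], 0]]}}

```text
time: 26.75
tool_pos: [0.4665, -0.1843, 0.0538]
tool_rot: [0.001, 0.707, 0.707, 0.0]
contact_force: [-0.1, 0.5, 0.2]
gripper_width: 1.002
```

Emit:
{"method": "play_rows", "body": {"deltas": [[[0, 0, 0], 0], [[0, 0, 0], 0], [[0, 0, 0], 0], [[0, 0, 0], 0], [[0, 0, 0], 0]], "grip": -1}}

```text
time: 27.38
tool_pos: [0.4657, -0.184, 0.0526]
tool_rot: [0.0, 0.707, 0.707, 0.0]
contact_force: [-0.4, 0.1, 2.3]
gripper_width: 0.452
```

Emit:
{"method": "play_rows", "body": {"deltas": [[[0, 0, 0], 0], [[0, 0, 0], 0]]}}

```text
time: 27.62
tool_pos: [0.4657, -0.184, 0.0526]
tool_rot: [0.0, 0.707, 0.707, 0.0]
contact_force: [-0.9, -0.4, 3.5]
gripper_width: 0.455
```

Emit:
{"method": "play_rows", "body": {"deltas": [[[0, 0, 0.01], 0], [[0, 0, 0.05], 0], [[0, 0, 0.1], 0], [[0, 0, 0.145], 0], [[0, 0, 0.17], 0]]}}

```text
time: 28.25
tool_pos: [0.466, -0.184, 0.2253]
tool_rot: [0.002, 0.707, 0.707, 0.001]
contact_force: [-0.1, 0.3, -1.6]
gripper_width: 0.454
```

Emit:
{"method": "play_rows", "body": {"deltas": [[[0.015, 0.037, 0], 0], [[0.034, 0.085, 0], 0], [[0.053, 0.132, 0], 0], [[0.073, 0.18, 0], 0], [[0.093, 0.23, 0], 0]]}}

```text
time: 28.88
tool_pos: [0.5584, 0.0479, 0.222]
tool_rot: [-0.0, 0.707, 0.707, -0.0]
contact_force: [0.3, 0.1, -2.0]
gripper_width: 0.45
```

Emit:
{"method": "play_rows", "body": {"deltas": [[[0.019, 0.047, 0], 0], [[0.038, 0.094, 0], 0], [[0.055, 0.135, 0], 0], [[0.062, 0.152, 0], 0], [[0.062, 0.152, 0], 0]]}}

```text
time: 29.5
tool_pos: [0.6201, 0.1987, 0.2217]
tool_rot: [-0.0, 0.707, 0.708, -0.001]
contact_force: [0.6, 0.0, -1.6]
gripper_width: 0.455
```

Emit:
{"method": "play_rows", "body": {"deltas": [[[0, 0, 0], 0], [[0, 0, 0], 0]]}}

```text
time: 29.75
tool_pos: [0.6202, 0.1969, 0.2224]
tool_rot: [0.0, 0.708, 0.707, -0.0]
contact_force: [-0.5, 0.7, -1.0]
gripper_width: 0.454
```

Emit:
{"method": "play_rows", "body": {"deltas": [[[0, 0, -0.05], 0], [[0, 0, -0.1], 0], [[0, 0, -0.14], 0], [[0, 0, -0.15], 0], [[0, 0, -0.15], 0]]}}

```text
time: 30.38
tool_pos: [0.6207, 0.1977, 0.0728]
tool_rot: [0.0, 0.707, 0.707, 0.0]
contact_force: [0.5, 0.4, -1.2]
gripper_width: 0.456
```

Emit:
{"method": "play_rows", "body": {"deltas": [[[0, 0, -0.01], 0], [[0, 0, -0.02], 0], [[0, 0, -0.02], 0], [[0, 0, -0.02], 0], [[0, 0, -0.02], 0]]}}

```text
time: 31.0
tool_pos: [0.6208, 0.1983, 0.0528]
tool_rot: [0.0, 0.707, 0.707, 0.0]
contact_force: [0.2, -0.5, -1.6]
gripper_width: 0.457
```

Emit:
{"method": "play_rows", "body": {"deltas": [[[0, 0, -0.003], 0], [[0, 0, -0.004], 0], [[0, 0, -0.004], 0], [[0, 0, -0.004], 0]]}}

```text
time: 31.5
tool_pos: [0.6205, 0.1982, 0.0483]
tool_rot: [0.0, 0.707, 0.707, 0.0]
contact_force: [-0.9, 0.0, -0.4]
gripper_width: 0.457
```

Emit:
{"method": "play_rows", "body": {"deltas": [[[0, 0, -0.001], 0], [[0, 0, -0.001], 0], [[0, 0, -0.001], 0]]}}

```text
time: 31.88
tool_pos: [0.6207, 0.1982, 0.0476]
tool_rot: [0.0, 0.707, 0.707, 0.0]
contact_force: [-0.6, -0.1, 0.8]
gripper_width: 0.452
```

Emit:
{"method": "play_rows", "body": {"deltas": [[[0, 0, 0], 0], [[0, 0, 0], 0], [[0, 0, 0], 0], [[0, 0, 0], 0], [[0, 0, 0.01], 0]], "grip": 1}}

```text
time: 32.5
tool_pos: [0.6196, 0.198, 0.0565]
tool_rot: [-0.001, 0.707, 0.707, -0.001]
contact_force: [1.2, -0.8, 0.6]
gripper_width: 1.003
```

Emit:
{"method": "play_rows", "body": {"deltas": [[[0, 0, 0.04], 0], [[0, 0, 0.08], 0], [[0, 0, 0.12], 0], [[0, 0, 0.165], 0], [[0, 0, 0.17], 0]]}}

```text
time: 33.12
tool_pos: [0.6229, 0.1987, 0.2338]
tool_rot: [0.003, 0.707, 0.707, 0.004]
contact_force: [0.4, -0.5, -1.1]
gripper_width: 1.0
```

Emit:
{"method": "play_rows", "body": {"deltas": [[[-0.05, 0.04, 0], 0], [[-0.1, 0.08, 0], 0], [[-0.15, 0.12, 0], 0], [[-0.2, 0.16, 0], 0], [[-0.2, 0.16, 0], 0]]}}

```text
time: 33.75
tool_pos: [0.4174, 0.3599, 0.2266]
tool_rot: [-0.0, 0.705, 0.709, -0.001]
contact_force: [1.0, -0.0, 0.2]
gripper_width: 0.996
```

```bash
python3 chk.py f
python3 - <<'E'
from h import *
im,d=grab_frame("top");cv2.imwrite("pics/t_f.png",im);W=cloud("top",d)
grab_frame("side")
R=dict(slim=.008,medium=.012,wide=.016,widest=.02);H=dict(slim=.11,medium=.1,wide=.09,widest=.08)
T=dict(widest=(.6205,.1977),wide=(.6283,.108),slim=(.6362,.0184),medium=(.6441,-.0713))
ims,ds=grab_frame("side")
for cam,V in(("top",W),("side",cloud("side",ds))):
  for n in T:
    P=V.reshape(-1,3);P=P[np.hypot(P[:,0]-T[n][0],P[:,1]-T[n][1])<.036]
    top=np.percentile(P[:,2],99.5);s=P[(P[:,2]>.045)&(P[:,2]<H[n]+.008)]
    c=circ(s,R[n]); print(cam,n,"off mm",((c.x-T[n])*1e3).round(1),"top",top.round(4),"exp",H[n]+.012)
E
```

```text
33.8 [0.4184 0.3593 0.2267] 1.0004097663169507 [-0.3 -1.2 -1.1]
top widest off mm [0.2 0.9] top 0.0953 exp 0.092
top wide off mm [-0.2  0.1] top 0.1053 exp 0.102
top slim off mm [-0.2 -0.1] top 0.124 exp 0.122
top medium off mm [-0.4 -0.3] top 0.115 exp 0.112
side widest off mm [1.6 0.5] top 0.0935 exp 0.092
side wide off mm [ 1.  -0.6] top 0.1036 exp 0.102
side slim off mm [ 0.9 -0.9] top 0.123 exp 0.122
side medium off mm [ 0.7 -0.5] top 0.1132 exp 0.112
```

View pics/s_f.png

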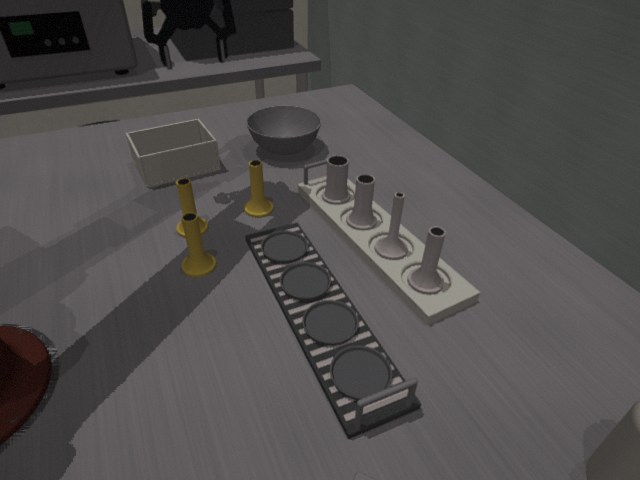

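View pics/t_f.png

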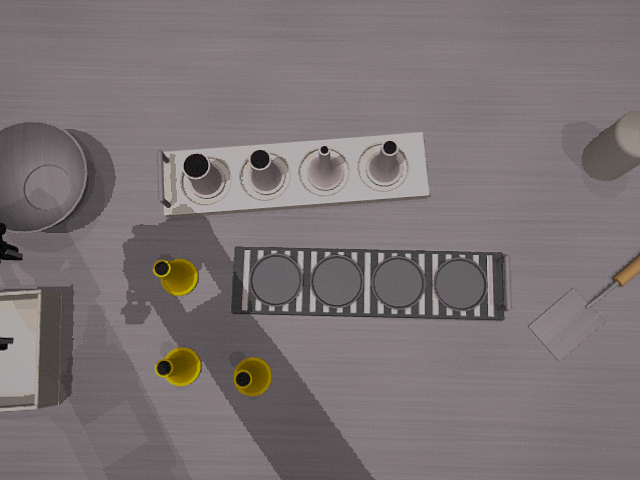

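All four stand upright, centred in their pockets: widest (205,180), wide (263,176), slim (324,170), medium (384,165), counted from the storage handle. The yellow ones have not moved, and the gripper is clear.

```bash
python3 -c "
from plant import ticket
print(ticket.job_done())"
```

```text
the job is handed in; nothing more can be done
None
```

All four nozzles are in the storage rack in the right order: widest, wide, slim and medium, counted from its handle. I set each one down to light contact and let go. The job was handed in at about 34 s of the 99 s limit.

- **Last checks:** Both cameras show all four upright and within about 2 mm of their pocket centres. The dishes are empty, the yellow look-alikes have not moved, and the gripper is open and clear.
- **Force:** The highest force reading at the end of any move was about 6 N; I did not see readings within a move.
- **Small disagreements:** The measured tops came out 1–3 mm higher than the stated heights. The two cameras differed by up to about 1.5 mm on nozzle positions and 2.5 mm on pocket centres. These are close to the stated 2 mm calibration error and did not affect the result. No check failed.

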